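Put the stray jar into an empty cell of the jar crate

TASK

The divided plywood crate on the bench has four cells, and two of them already hold a jar. Find an empty cell, stand the jar that is loose on the bench upright in it, all the way down on the crate's floor, setting it down gently rather than dropping it, and leave the other two jars standing where they are.

Things in the scene. Friction and masses are not known exactly. Their poses are not given: they have to be found in the camera images.
- crate: open plywood crate fixed to the bench, 216 x 216 mm, 46 mm high, with 2 x 2 square cells; origin at the centre of its underside, x and y along its sides, z up. Walls, dividers (as high as the walls) and floor are 8 mm thick: the cell floors lie 8 mm above the origin. Cells are 96 x 96 mm inside, centred at x = +/-52, y = +/-52 mm in its frame. Two cells hold a jar, two are empty; which ones varies.
- loose_jar: lidded glass jam jar, empty and clear with an off-white lid, round, 64 mm in diameter (the lid is the widest part, its top 11 mm), 97 mm tall, about 0.36 kg; origin at the centre of its underside, z up along the jar. It stands upright on the bench, to the left of the crate: the jar to be put away.
- crate_jar_a: lidded glass jam jar, empty and clear with an off-white lid, round, 64 mm in diameter (the lid is the widest part, its top 11 mm), 97 mm tall, about 0.36 kg; origin at the centre of its underside, z up along the jar. It stands near the middle of one cell of the crate and stays there.
- crate_jar_b: lidded glass jam jar, empty and clear with an off-white lid, round, 64 mm in diameter (the lid is the widest part, its top 11 mm), 97 mm tall, about 0.36 kg; origin at the centre of its underside, z up along the jar. It stands near the middle of another cell of the crate and stays there.
Mind the look-alikes: they are no part of the job. Leave any orange or pink look-alike of the loose_jar alone.

How it is judged:
By the outcome, as a careful person would: the job done as asked, in the order asked, and still so for the second after the job is handed in, with the robot touching nothing.
It also fails if it takes over 32 s, if anything falls off the work surface, if the arm or the gripper's body presses on something with over 40 N, if the wrist force passes 120 N, or if a joint passes its speed limit or range.

ROBOT

A 6-joint arm with a two-finger parallel gripper is mounted at the origin on a cart in front of the work surface, level with it; the furniture and walls round the work are solid. World frame = base frame: x ahead of the robot, y to its left, z up, the work surface at z = 0. Lengths are in m, angles in rad, forces in N, time in s.
With the tool pointing down it reaches from about 0.35 to 0.975 m from the base axis. Payload 4.9 kg.
Tool frame: the origin (TCP) lies midway between the tips of the shut fingers; the grasp point (between the pads) lies 19 mm behind it; z points along the fingers, y is the line along which they close (so a half turn about z gives the same grasp; the last joint's range is limited). The gripper opens to 85 mm and grips with 20 to 120 N. Pads are 22 mm wide; open, the fingers measure 114 mm over their backs; the gripper's body (76 mm by 85 mm) begins 54 mm behind the grasp point. The pads swing forward as they close: fully open they stand 13 mm farther back than shut.
Start: joints at [-1.296, 0.053, 1.613, -0, 1.476, -0.119], TCP at [0.24, -0.577, 0.231] pointing down, gripper open.
Joint ranges: [-3.01, 3.01], [-1.01, 2.22], [0.06, 2.58], [-1.02, 4.17], [0.09, 2.62], [-3.14, 3.14]. Speed limits (rad/s): [2.57, 2.57, 3.14, 3.14, 3.14, 3.14].

INTERFACE

Orientations are given as a unit quaternion [w, x, y, z].
In Python, from plant import * gives the robot as it stands.
- The arm moves only by the tool jog_arm, never from a script. Its argument "targets" is a list of rows, each a list of 3 entries, a list of its own where there are three numbers: the shift along the tool's x, y, z in units of 25 mm (1.0 is 25 mm), then the turn, a rotation vector about the tool's x, y, z in units of 8 degrees (1.0 is 8 degrees), then the opening in per cent of the stroke, from 0 (shut) to 100 (fully open). A call has 1 to 8 rows; each row is the pose to reach, as a shift and turn from the pose commanded when the call began, along the tool's axes at that moment; what a row does not reach only later rows make up. A row lasts 1/8 s, in which the tool goes at most 62.5 mm and 10.7 degrees, less where a joint would pass 70% of its speed; a pose out of reach is approached as far as the arm can. A call with a gripper value outside its range is refused whole. The fingers move at their own pace and stop on an object; the grip force is fixed at half the most. Time passes only in rows, so rows that repeat a pose let the fingers close. It gives the time, the measured TCP pose, the force, the opening and the grip force at its end, in the units of the state.
- state(): the state, without advancing time (a new reading comes with each control period).
- grab_frame(name): name is "scene" or "top" or "wrist"; returns (picture, depth): 400x640x3 uint8, red, green, blue; 400x640 float32, m along the optical axis (not along the pixel's ray), 0 where there is no reading.
- camera_params(name): a dict with "fovy" (degrees; the focal length in pixels is half the picture's height over the tangent of half this angle, whatever the lens; pixels are square), "cx", "cy" (the principal point, pixels), "rvec" (rotation vector, rad) and "tvec" (3), from world to camera coordinates, as OpenCV has them; the wrist camera has in their place "hand_eye" (4x4, takes a point from camera to tool coordinates, whose origin is the TCP and whose axes are the flange's). Camera axes: x right, y down, z forward; pixel columns grow to the right and rows downward; lengths in m; the calibration is good to about 2 mm. A picture is of the moment at which its call begins: read the wrist's pose just before it. camera_params takes no time and is no camera call.
- job_done(): hands the job in; it is judged then, once.
The state is a dict: "time": time; "joint_pos": joint angles; "joint_vel": joint speeds; "joint_efforts": joint torques, N m; "tool_pos": TCP position; "tool_rot": TCP orientation; "contact_force": force on the tool from outside, world axes, zero at the start; "ft_torque": the same for the moment, N m; "gripper_width": opening from 0.0 (shut) to 1.0 (fully open); "grasp_force": force on a finger pad.
Only numpy, scipy, OpenCV 4.12 (cv2) and the standard library are available. Lean on these libraries where they do the work, as an engineer would, in place of code of your own. Each camera call takes 0.05 s, during which the arm holds its last target. There are 200 camera calls.

## Working session

There is one attempt and no reset: what is moved stays moved. The work goes in short steps, Python scripts to look and compute and a tool call to move; the robot and the scene stay as the last step left them, time stands still between calls to the robot, and variables do not carry over. Pictures are saved under pics/ and viewed, at most 10 in all, crops included, and the job is handed in when it is done.

Besides the shell and the picture viewer there is one more tool, called after "Request:" by a JSON object that holds its "op" and its "data". jog_arm: Moves the arm, as the interface text tells. Its arguments: {"type":"object","properties":{"targets":{"type":"array"}},"required":["targets"]}

```bash
mkdir -p pics
cat > h.py <<'E'
from plant import *
import numpy as np, cv2
def K(p,shape=(400,640)):
    f=shape[0]/2/np.tan(np.radians(p["fovy"])/2); return f,p["cx"],p["cy"]
def pose(name,s=None):
    p=camera_params(name)
    if name=="wrist":
        w,x,y,z=s["tool_rot"]
        from scipy.spatial.transform import Rotation as R
        T=np.eye(4);T[:3,:3]=R.from_quat([x,y,z,w]).as_matrix();T[:3,3]=s["tool_pos"]
        M=T@np.array(p["hand_eye"]); return p,M[:3,:3],M[:3,3]
    Rm=cv2.Rodrigues(np.array(p["rvec"],float))[0]
    return p,Rm.T,-Rm.T@np.array(p["tvec"],float)
def ray(name,u,v,z,s=None):
    p,R,c=pose(name,s); f,cx,cy=K(p)
    d=R@np.array([(u-cx)/f,(v-cy)/f,1]); return c+d*(z-c[2])/d[2]
def cloud(name,dep,s=None):
    p,R,c=pose(name,s); f,cx,cy=K(p)
    v,u=np.mgrid[:400,:640]
    return np.dstack([(u-cx)/f*dep,(v-cy)/f*dep,dep])@R.T+c
E
python3 - <<'E'
from h import *
print(state())
for n in("top","scene"):
    im,d=grab_frame(n); np.savez(f"{n}.npz",im=im,d=d)
    cv2.imwrite(f"pics/{n}.png",im[:,:,::-1]); print(n,camera_params(n))
print(camera_params("wrist"))
E
```

```text
{'time': 0.0, 'joint_pos': array([-1.29597195e+00,  5.33653065e-02,  1.61431371e+00,  3.41294469e-06,
        1.47598472e+00, -1.18980032e-01]), 'joint_vel': array([-7.39910457e-04,  2.20021733e-04, -9.29528736e-06,  1.36815168e-03,
        8.60686042e-04,  2.24414036e-03]), 'joint_efforts': array([ 1.62803288e-03, -3.93684518e+01, -3.70173132e+01, -7.60825259e-06,
        7.10872919e-03, -9.52325706e-06]), 'tool_pos': array([ 0.2396566 , -0.57654666,  0.230046  ]), 'tool_rot': array([-1.03253033e-03,  9.80676817e-01,  1.95632072e-01, -7.89164353e-05]), 'contact_force': array([ 0.29622198, -0.57602663, -0.6470049 ]), 'ft_torque': array([-0.02531125,  0.0041537 , -0.05300044]), 'grasp_force': 0.0, 'gripper_width': 1.0036987186201474}
top {'fovy': 55.190442226786615, 'cx': 313.5253323282416, 'cy': 199.84862292934395, 'rvec': array([ 2.20447859, -2.00665815,  0.20977112]), 'tvec': array([-0.08592879,  0.56721157,  0.78594374])}
scene {'fovy': 42.51897573501857, 'cx': 316.3155922958247, 'cy': 202.27804820651488, 'rvec': array([ 1.04246105, -2.08232508,  1.32466213]), 'tvec': array([0.28922059, 0.23880689, 0.6814534 ])}
{'fovy': 70.73626897902106, 'cx': 321.5754530248747, 'cy': 200.54605511842365, 'hand_eye': array([[ 1.83245996e-04, -9.65075302e-01, -2.61972572e-01,
         6.52214674e-02],
       [ 9.99999877e-01,  2.97516917e-04, -3.96531036e-04,
        -9.88418940e-04],
       [ 4.60623581e-04, -2.61972467e-01,  9.65075238e-01,
        -1.42781391e-01],
       [ 0.00000000e+00,  0.00000000e+00,  0.00000000e+00,
         1.00000000e+00]])}
```

View pics/top.png

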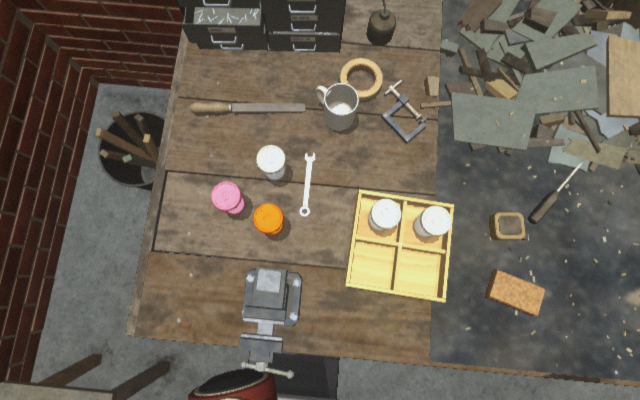

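View pics/scene.png

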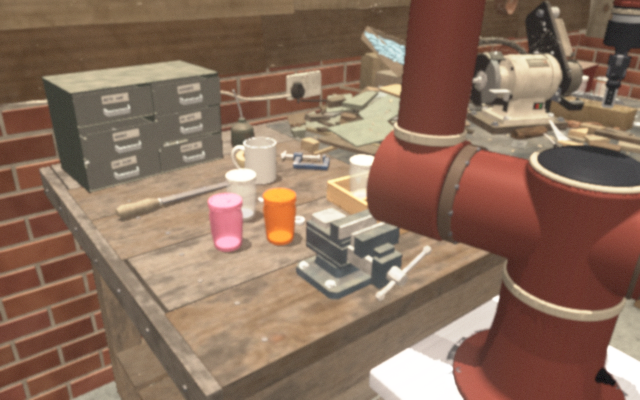

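Top view: the candidates for the loose jar are the white-lidded jar at (271,160), pink at (226,195), orange at (268,218), the mug at (340,105), and the two crate jars at (385,214) and (434,222). I choose (271,160): off-white lid, on the bench, left of the crate. The empty cells look to be the near ones, around (372,268) and (421,272).

Run:
```python
from h import *
z=np.load("top.npz"); im,d=z["im"],z["d"]
hsv=cv2.cvtColor(im,cv2.COLOR_RGB2HSV)
m=((hsv[...,1]<40)&(hsv[...,2]>185)).astype(np.uint8)
P=cloud("top",d)
m2=m*((P[...,2]>.085)&(P[...,2]<.11))
n,l,st,c=cv2.connectedComponentsWithStats(m2.astype(np.uint8))
for i in range(1,n):
    if st[i,4]>80:
        cn=max(cv2.findContours((l==i).astype(np.uint8),0,2)[0],key=cv2.contourArea)
        (u,v),r=cv2.minEnclosingCircle(cn)
        print("white",st[i],(u,v),r,ray("top",u,v,.097).round(4),"zmed",np.median(P[l==i][:,2]).round(4), (r*2*np.median(d[l==i])/K(camera_params("top"))[0]).round(4))
# crate: yellow mask
m=((hsv[...,0]>15)&(hsv[...,0]<32)&(hsv[...,1]>70)&(hsv[...,2]>150)).astype(np.uint8); m[:,:330]=0;m[:180]=0;m[:,465:]=0;m[310:]=0
# rim by height
r=(P[...,2]>.038)&(P[...,2]<.054); r[:,:335]=0;r[:180]=0;r[:,465:]=0;r[310:]=0
pts=P[r][:,:2].astype(np.float32); 
rr=cv2.minAreaRect(pts*1000); print("rim rect",rr,len(pts))
print("heights",[P[v,u].round(3) for u,v in((372,268),(421,275),(385,214),(434,222),(356,230),(400,200),(320,280))])
for a,b in((226,195),(268,218),(340,105),(272,280)):print(ray("top",a,b,.097).round(3),P[b,a].round(3))
cv2.imwrite("pics/crop.png",cv2.resize(np.hstack([im[130:250,200:330],im[180:300,340:470]]),None,fx=3,fy=3,interpolation=2)[:,:,::-1])
```

```text
white [320  83  39  32 139] (337.61956787109375, 96.80978393554688) 20.671342849731445 [ 0.8041 -0.0647  0.097 ] zmed 0.095 0.0925
white [256 145  29  27 603] (270.3883361816406, 158.6747589111328) 14.392138481140137 [0.6464 0.068  0.097 ] zmed 0.0961 0.0622
white [371 199  30  29 681] (385.6329345703125, 213.27456665039062) 15.007688522338867 [ 0.5504 -0.186   0.097 ] zmed 0.104 0.0623
white [422 206  29  29 680] (435.7790832519531, 219.77906799316406) 15.309456825256348 [ 0.5465 -0.2909  0.097 ] zmed 0.1039 0.0633
white [257 270  22  22 233] (269.0, 280.5) 13.200478553771973 [0.3908 0.0408 0.097 ] zmed 0.1007 0.053
rim rect ((496.2209777832031, -231.09088134765625), (216.40501403808594, 216.1710662841797), 86.2400131225586) 2129
heights [array([ 0.439, -0.178,  0.004]), array([ 0.434, -0.289,  0.008]), array([ 0.547, -0.183,  0.104]), array([ 0.54 , -0.286,  0.103]), array([ 0.517, -0.132,  0.046]), array([ 0.597, -0.229,  0.03 ]), array([ 0.402, -0.063, -0.   ])]
[0.558 0.152 0.097] [0.558 0.152 0.098]
[0.517 0.058 0.097] [0.518 0.058 0.096]
[ 0.785 -0.072  0.097] [ 0.828 -0.074  0.01 ]
[0.392 0.035 0.097] [0.392 0.034 0.1  ]
```

View pics/crop.png

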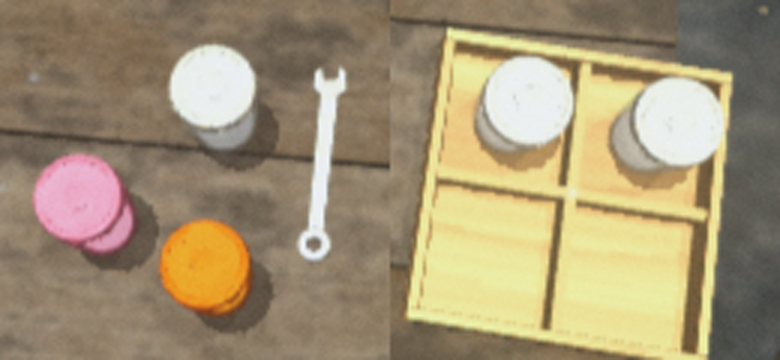

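Loose jar is at (0.646, 0.068) with its lid height at 0.096, as expected. The crate centre is (0.496, -0.231) with yaw about -3.8°, and the two near cells are empty (floor seen at about 0.008). Target is the near-left cell at about (0.448, -0.176). Next I move above the jar.

Request:
{"op": "jog_arm", "data": {"targets": [[[24.9,-17.6,0],[0,0,3.3],100],[[24.9,-17.6,0],[0,0,3.3],100],[[24.9,-17.6,0],[0,0,3.3],100],[[24.9,-17.6,0],[0,0,3.3],100],[[24.9,-17.6,0],[0,0,3.3],100],[[24.9,-17.6,0],[0,0,3.3],100],[[24.9,-17.6,0],[0,0,3.3],100],[[24.9,-17.6,0],[0,0,3.3],100]]}}

```text
time: 1.1
tool_pos: [0.5064, -0.1524, 0.231]
tool_rot: [0.0, 0.999, -0.034, -0.0]
contact_force: [0.4, -0.4, 0.6]
gripper_width: 0.999
grasp_force: 0.0
```

```bash
cat >> h.py <<'E'
def units(x,y,z,yaw_deg=-3.76):
    from scipy.spatial.transform import Rotation as R
    s=state(); w,a,b,c=s["tool_rot"]; Q=R.from_quat([a,b,c,w])
    g=R.from_euler("z",yaw_deg,degrees=True)*R.from_euler("x",180,degrees=True)
    print("t",s["time"],"pos",s["tool_pos"].round(4),"F",s["contact_force"].round(1),"w",round(s["gripper_width"],3),"shift",(Q.inv().apply(np.array([x,y,z])-s["tool_pos"])/.025).round(2),"turn",(np.degrees((Q.inv()*g).as_rotvec())/8).round(2))
E
python3 -c "
from h import *
units(.6464,.068,.23)"
```

```text
t 1.1 pos [ 0.5064 -0.1524  0.231 ] F [ 0.4 -0.4  0.6] w 0.999 shift [ 5.   -9.17  0.04] turn [ 0.    0.   -0.01]
```

Request:
{"op": "jog_arm", "data": {"targets": [[[5,-9.2,0],[0,0,0],100],[[5,-9.2,0],[0,0,0],100],[[5,-9.2,0],[0,0,0],100],[[5,-9.2,0],[0,0,0],100],[[5,-9.2,0],[0,0,0],100],[[5,-9.2,0],[0,0,0],100],[[5,-9.2,0],[0,0,0],100]]}}

```text
time: 1.98
tool_pos: [0.6454, 0.0654, 0.2311]
tool_rot: [0.0, 0.999, -0.034, -0.0]
contact_force: [-0.1, 0.4, -0.6]
gripper_width: 0.998
grasp_force: 0.0
```

Run:
```python
from h import *
s=state(); im,d=grab_frame("wrist"); cv2.imwrite("pics/w1.png",im[:,:,::-1])
P=cloud("wrist",d,s)
hsv=cv2.cvtColor(im,cv2.COLOR_RGB2HSV)
m=((hsv[...,1]<50)&(hsv[...,2]>170)&(P[...,2]>.085)&(P[...,2]<.11)&(abs(P[...,0]-.646)<.06)&(abs(P[...,1]-.068)<.06)).astype(np.uint8)
cn=max(cv2.findContours(m,0,2)[0],key=cv2.contourArea)
(u,v),r=cv2.minEnclosingCircle(cn); print(u,v,r,cv2.contourArea(cn),ray("wrist",u,v,.097,s).round(4),np.median(P[m>0],0).round(4))
units(.6464,.068,.23)
```

```text
318.806640625 187.6464080810547 30.982032775878906 2820.0 [0.6486 0.0685 0.097 ] [0.6481 0.0686 0.0968]
t 2.025 pos [0.6454 0.0653 0.2313] F [-0.2 -0.   0.5] w 1.005 shift [ 0.03 -0.11  0.05] turn [ 0.    0.   -0.02]
```

View pics/w1.png

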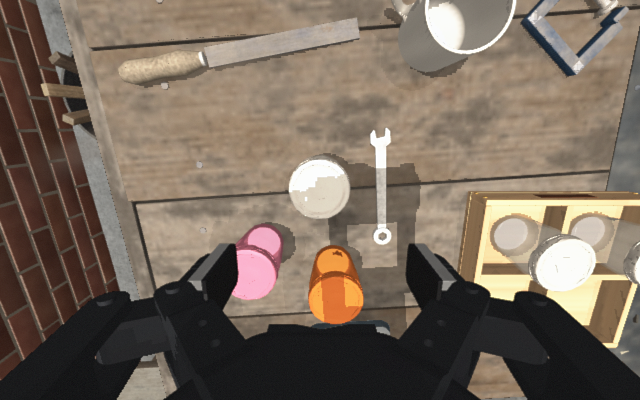

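The wrist view shows the white-lidded loose jar at (319,188), between the fingers' path and clear of pink (260,265) and orange (335,285). It measures (0.648, 0.0685) at height 0.097, agreeing with the top view. Descend and grip.

Request:
{"op": "jog_arm", "data": {"targets": [[[0.1,-0.13,1],[0,0,0],100],[[0.1,-0.13,3],[0,0,0],100],[[0.1,-0.13,5],[0,0,0],100],[[0.1,-0.13,6.5],[0,0,0],100],[[0.1,-0.13,7.35],[0,0,0],100],[[0.1,-0.13,7.35],[0,0,0],100],[[0.1,-0.13,7.35],[0,0,0],100]]}}

```text
time: 2.9
tool_pos: [0.6502, 0.0695, 0.0499]
tool_rot: [-0.0, 0.999, -0.034, 0.002]
contact_force: [0.0, -1.0, 0.3]
gripper_width: 1.0
grasp_force: 0.0
```

Request:
{"op": "jog_arm", "data": {"targets": [[[0,0,0],[0,0,0],50],[[0,0,0],[0,0,0],50],[[0,0,0],[0,0,0],50],[[0,0,0],[0,0,0],50],[[0,0,0],[0,0,0],50],[[0,0,0],[0,0,0],50],[[0,0,0],[0,0,0],50],[[0,0,0],[0,0,0],50]]}}

```text
time: 3.9
tool_pos: [0.6504, 0.0694, 0.0502]
tool_rot: [0.0, 0.999, -0.033, 0.002]
contact_force: [-0.6, -1.6, 6.3]
gripper_width: 0.723
grasp_force: 63.7
```

Request:
{"op": "jog_arm", "data": {"targets": [[[0,0,-0.5],[0,0,0],50],[[0,0,-1.5],[0,0,0],50],[[0,0,-3],[0,0,0],50],[[0,0,-4.5],[0,0,0],50],[[0,0,-6],[0,0,0],50],[[0,0,-6],[0,0,0],50],[[0,0,-6],[0,0,0],50]]}}

```text
time: 4.78
tool_pos: [0.6474, 0.0699, 0.1952]
tool_rot: [-0.0, 0.999, -0.033, -0.002]
contact_force: [-0.1, -0.2, -5.2]
gripper_width: 0.726
grasp_force: 66.5
```

```bash
python3 -c "
from h import *
units(.4477,-.1758,.2)
print(state()['grasp_force'])"
```

```text
t 4.775 pos [0.6474 0.0699 0.1952] F [-0.1 -0.2 -5.2] w 0.726 shift [-7.32 10.34 -0.17] turn [ 0.    0.02 -0.01]
66.45998910069466
```

Request:
{"op": "jog_arm", "data": {"targets": [[[-0.5,0.7,-0.2],[0,0,0],50],[[-1.5,2.1,-0.2],[0,0,0],50],[[-2.7,3.8,-0.2],[0,0,0],50],[[-3.9,5.5,-0.2],[0,0,0],50],[[-5.1,7.2,-0.2],[0,0,0],50],[[-6.3,8.9,-0.2],[0,0,0],50],[[-7.0,9.9,-0.2],[0,0,0],50],[[-7.3,10.3,-0.2],[0,0,0],50]]}}

```text
time: 5.78
tool_pos: [0.4472, -0.1752, 0.1996]
tool_rot: [-0.001, 0.999, -0.035, -0.002]
contact_force: [0.5, -0.6, -4.5]
gripper_width: 0.72
grasp_force: 66.7
```

Request:
{"op": "jog_arm", "data": {"targets": [[[0,0,0],[0,0,0],50],[[0,0,0],[0,0,0],50],[[0,0,0],[0,0,0],50]]}}

```text
time: 6.15
tool_pos: [0.4499, -0.1741, 0.2024]
tool_rot: [-0.0, 0.999, -0.033, -0.0]
contact_force: [0.9, 0.3, -3.6]
gripper_width: 0.721
grasp_force: 66.7
```

Run:
```python
from h import *
s=state(); im,d=grab_frame("wrist"); 
t,td=grab_frame("top")
np.savez("w2.npz",im=im,d=d,t=t,td=td,pos=s["tool_pos"],rot=s["tool_rot"])
cv2.imwrite("pics/w2.png",np.vstack([im,t])[:,:,::-1][:, :] if 0 else cv2.resize(np.hstack([im,t])[:,:,::-1],(800,250),interpolation=cv2.INTER_AREA))
units(.4477,-.1758,.2)
P=cloud("wrist",d,s)
# rim points seen by the wrist -> line fits in crate axes
c=np.array([.4962,-.2311]);a=np.radians(-3.76);R=np.array([[np.cos(a),np.sin(a)],[-np.sin(a),np.cos(a)]])
q=(P[...,:2]-c)@R.T*1000
k=(P[...,2]>.040)&(P[...,2]<.052)&(d>0)
for nm,ax,ot in(("x",0,1),("y",1,0)):
    for w in(-104,0,104):
        for lo,hi in((-92,-15),(15,92)):
            mm=k&(abs(q[...,ax]-w)<9)&(q[...,ot]>lo)&(q[...,ot]<hi)
            if mm.sum()>60: print(nm,w,(lo,hi),mm.sum(),np.percentile(q[...,ax][mm],[5,50,95]).round(1),np.median(P[...,2][mm]).round(4))
```

```text
t 6.25 pos [ 0.4498 -0.1743  0.2025] F [ 0.3 -0.  -4.4] w 0.721 shift [-0.08  0.06  0.1 ] turn [-0.  0. -0.]
x -104 (-92, -15) 545 [-109.4 -104.7 -101.9] 0.0459
x 0 (-92, -15) 416 [-5.6 -2.4  1.7] 0.0407
x 0 (15, 92) 436 [-5.6 -1.5  1.6] 0.0407
x 104 (-92, -15) 836 [ 97.7 100.9 104.8] 0.0459
x 104 (15, 92) 889 [ 97.9 101.1 105.2] 0.0459
y -104 (-92, -15) 660 [-107.2 -102.6 -100. ] 0.0458
y -104 (15, 92) 141 [-107.6 -104.  -100.4] 0.0457
y 0 (-92, -15) 366 [-3.9 -0.   3.4] 0.0407
y 0 (15, 92) 492 [-4.  -0.3  3.3] 0.0407
y 104 (-92, -15) 519 [ 99.6 103.2 107. ] 0.046
y 104 (15, 92) 727 [ 99.5 102.9 106.8] 0.046
```

View pics/w2.png

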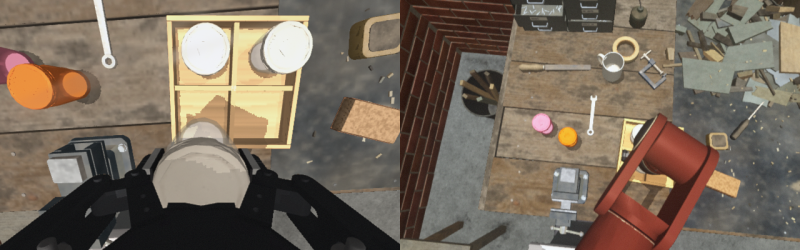

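The wrist view shows the jar held upright at about (200,165) in the half-size view, over the near-left cell, which is empty. Both crate jars still stand. I descend to about 8 mm above the floor.

Request:
{"op": "jog_arm", "data": {"targets": [[[-0.15,0.07,0.5],[0,0,0],50],[[-0.15,0.07,1.5],[0,0,0],50],[[-0.15,0.07,2.5],[0,0,0],50],[[-0.15,0.07,3.5],[0,0,0],50],[[-0.15,0.07,4.4],[0,0,0],50],[[-0.15,0.07,5.1],[0,0,0],50],[[-0.15,0.07,5.4],[0,0,0],50],[[-0.15,0.07,5.4],[0,0,0],50]]}}

```text
time: 7.25
tool_pos: [0.4453, -0.1763, 0.0672]
tool_rot: [-0.0, 0.999, -0.033, -0.0]
contact_force: [-0.1, 0.5, -4.8]
gripper_width: 0.729
grasp_force: 66.8
```

Request:
{"op": "jog_arm", "data": {"targets": [[[0,0,0.05],[0,0,0],50],[[0,0,0.1],[0,0,0],50],[[0,0,0.1],[0,0,0],50]]}}

```text
time: 7.62
tool_pos: [0.4457, -0.1765, 0.0654]
tool_rot: [0.0, 0.999, -0.033, 0.0]
contact_force: [1.0, 0.3, -3.9]
gripper_width: 0.722
grasp_force: 66.8
```

Now creep down 1 mm or less at a time and watch the force.

Request:
{"op": "jog_arm", "data": {"targets": [[[0,0,0.05],[0,0,0],50],[[0,0,0.1],[0,0,0],50],[[0,0,0.15],[0,0,0],50],[[0,0,0.15],[0,0,0],50]]}}

```text
time: 8.12
tool_pos: [0.4454, -0.1763, 0.0611]
tool_rot: [-0.0, 0.999, -0.033, -0.0]
contact_force: [-1.1, -0.3, -4.9]
gripper_width: 0.724
grasp_force: 66.8
```

Request:
{"op": "jog_arm", "data": {"targets": [[[0,0,0.04],[0,0,0],50],[[0,0,0.08],[0,0,0],50],[[0,0,0.08],[0,0,0],50]]}}

```text
time: 8.5
tool_pos: [0.4454, -0.1763, 0.0592]
tool_rot: [-0.0, 0.999, -0.033, -0.0]
contact_force: [-0.6, 0.8, -4.0]
gripper_width: 0.721
grasp_force: 66.8
```

Request:
{"op": "jog_arm", "data": {"targets": [[[0,0,0.04],[0,0,0],50],[[0,0,0.04],[0,0,0],50]]}}

```text
time: 8.75
tool_pos: [0.4456, -0.1764, 0.0584]
tool_rot: [0.0, 0.999, -0.033, 0.0]
contact_force: [-0.0, 0.4, -4.2]
gripper_width: 0.722
grasp_force: 66.9
```

Request:
{"op": "jog_arm", "data": {"targets": [[[0,0,0.04],[0,0,0],50],[[0,0,0.04],[0,0,0],50]]}}

```text
time: 9.0
tool_pos: [0.446, -0.1766, 0.0583]
tool_rot: [0.0, 0.999, -0.033, 0.0]
contact_force: [-2.1, 1.5, 3.3]
gripper_width: 0.723
grasp_force: 66.3
```

Contact: the force went from -4 to +3 N, at the expected height. Release and rise.

Request:
{"op": "jog_arm", "data": {"targets": [[[0,0,0],[0,0,0],85],[[0,0,0],[0,0,0],100],[[0,0,0],[0,0,0],100],[[0,0,0],[0,0,0],100],[[0,0,0],[0,0,0],100],[[0,0,0],[0,0,0],100]]}}

```text
time: 9.75
tool_pos: [0.4455, -0.1764, 0.0573]
tool_rot: [-0.0, 0.999, -0.033, -0.0]
contact_force: [-1.0, 0.1, 1.0]
gripper_width: 1.001
grasp_force: 0.0
```

Request:
{"op": "jog_arm", "data": {"targets": [[[0,0,-0.4],[0,0,0],100],[[0,0,-1],[0,0,0],100],[[0,0,-2],[0,0,0],100],[[0,0,-3.5],[0,0,0],100],[[0,0,-5],[0,0,0],100],[[0,0,-6],[0,0,0],100],[[0,0,-6],[0,0,0],100]]}}

```text
time: 10.62
tool_pos: [0.447, -0.1773, 0.2112]
tool_rot: [0.002, 0.999, -0.033, 0.003]
contact_force: [-0.3, -0.1, -0.3]
gripper_width: 0.998
grasp_force: 0.0
```

Run:
```python
from h import *
s=state(); im,d=grab_frame("wrist"); cv2.imwrite("pics/w3.png",im[:,:,::-1])
P=cloud("wrist",d,s); hsv=cv2.cvtColor(im,cv2.COLOR_RGB2HSV)
m=((hsv[...,1]<60)&(hsv[...,2]>150)&(P[...,2]>.09)&(P[...,2]<.12)).astype(np.uint8)
n,l,st,c=cv2.connectedComponentsWithStats(m)
for i in range(1,n):
    if st[i,4]>500: print(st[i],np.median(P[l==i],0).round(4),np.percentile(P[l==i][:,2],[5,95]).round(4))
print(s["tool_pos"],s["gripper_width"],s["time"])
```

```text
[ 412   34   77   82 4837] [ 0.5448 -0.2891  0.1048] [0.1034 0.1062]
[ 286   37   76   81 4810] [ 0.5493 -0.1854  0.1049] [0.1034 0.1062]
[ 289  170   67   65 3390] [ 0.4435 -0.1774  0.1049] [0.1036 0.1062]
[  77  249   56   39 1736] [0.3902 0.0413 0.1016] [0.1006 0.1026]
[ 0.44704847 -0.17728764  0.21119476] 0.9981375245645042 10.625
```

View pics/w3.png

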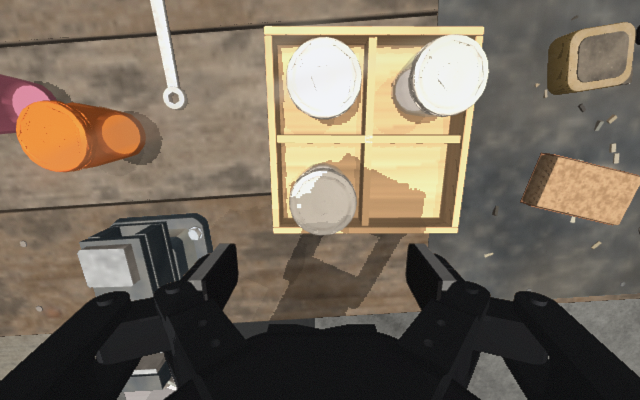

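The jar stands in the near-left cell at (322,200). Its lid top is level at 0.105, which is 8 + 97 mm, so it is on the floor. The other two jars haven't moved and the gripper is clear.

```bash
python3 -c "
from plant import *
print(job_done())"
```

```text
the job is handed in; nothing more can be done
None
```

The loose jar stands upright on the floor of the crate's near-left cell, lowered until it touched before release; the other two jars were left standing where they were, and the job was handed in at about 11 s.

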